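# Point out the tripped breaker, then reset it

## Task

The breaker with the blue toggle has tripped. Point it out first: bring the fingertips straight above the end of the blue toggle, about two centimetres over it and touching nothing, and stay there for two seconds so that your mate sees which one you mean; then gently push that toggle all the way over to its on side, leaning away from the robot, and draw back clear. Leave the other three toggles as they are, and do not lift or shift any of the loose things.

Things in the scene. Friction and masses are not known exactly. Their poses are not given: they have to be found in the camera images.
- board: varnished pale wooden breaker board lying fixed on the chart table, 250 (own x) x 420 (own y) x 18 thick (mm); origin at the centre of its underside; own x points from the near strip across the breakers to the far strip (away from the robot, within about 20 degrees), own z up. It carries four black breakers side by side in a row along own y, about 95 apart, in any order
- breaker_blue: black breaker case screwed to the board, the one with the blue toggle: 95 (own x) x 54 (own y) x 45 high (mm); origin at the centre of its underside, on the board's top (18 above the table); axes parallel to the board's
- toggle_blue (a joint): angle of the blue toggle in rad about the breaker's own y axis: 0 = off or tripped, leaning 0.5 rad towards own -x (the robot), 1.0 = fully on against its stop, leaning 0.5 rad towards own +x; it starts tripped, leaning towards the robot, between 0 and 0.15. Its pivot lies 30 above the underside of the case (mm), over its centre. It moves with friction only (about 2 to 3 N at the tip), stays where it is left and has no spring or snap
- toggle_blue_tip (a point): centre of the top end of the blue toggle, a straight blue paddle 18 wide and 13 thick; this point is 65 from the pivot, and moves with the toggle
- breaker_red: black breaker case screwed to the board, the one with the red toggle: 95 (own x) x 54 (own y) x 45 high (mm); origin at the centre of its underside, on the board's top (18 above the table); axes parallel to the board's
- toggle_red (a joint): angle of the red toggle in rad about the breaker's own y axis: 0 = off or tripped, leaning 0.5 rad towards own -x (the robot), 1.0 = fully on against its stop, leaning 0.5 rad towards own +x; this circuit is switched off on purpose, between 0 and 0.15, and stays so. Its pivot lies 30 above the underside of the case (mm), over its centre. It moves with friction only (about 2 to 3 N at the tip), stays where it is left and has no spring or snap
- toggle_red_tip (a point): centre of the top end of the red toggle, a straight red paddle 18 wide and 13 thick; this point is 65 from the pivot, and moves with the toggle
- breaker_yellow: black breaker case screwed to the board, the one with the yellow toggle: 95 (own x) x 54 (own y) x 45 high (mm); origin at the centre of its underside, on the board's top (18 above the table); axes parallel to the board's
- toggle_yellow (a joint): angle of the yellow toggle in rad about the breaker's own y axis: 0 = off or tripped, leaning 0.5 rad towards own -x (the robot), 1.0 = fully on against its stop, leaning 0.5 rad towards own +x; it starts on, leaning away from the robot, between 0.85 and 1.0. Its pivot lies 30 above the underside of the case (mm), over its centre. It moves with friction only (about 2 to 3 N at the tip), stays where it is left and has no spring or snap
- toggle_yellow_tip (a point): centre of the top end of the yellow toggle, a straight yellow paddle 18 wide and 13 thick; this point is 65 from the pivot, and moves with the toggle
- breaker_white: black breaker case screwed to the board, the one with the white toggle: 95 (own x) x 54 (own y) x 45 high (mm); origin at the centre of its underside, on the board's top (18 above the table); axes parallel to the board's
- toggle_white (a joint): angle of the white toggle in rad about the breaker's own y axis: 0 = off or tripped, leaning 0.5 rad towards own -x (the robot), 1.0 = fully on against its stop, leaning 0.5 rad towards own +x; it starts on, leaning away from the robot, between 0.85 and 1.0. Its pivot lies 30 above the underside of the case (mm), over its centre. It moves with friction only (about 2 to 3 N at the tip), stays where it is left and has no spring or snap
- toggle_white_tip (a point): centre of the top end of the white toggle, a straight white paddle 18 wide and 13 thick; this point is 65 from the pivot, and moves with the toggle
- screwdriver: loose screwdriver with an orange handle, 190 mm long, 26 thick, lying across the far strip of the breaker board; origin at the middle of its underside
- tape_roll: loose roll of black tape, 56 across, 19 high, lying on the near strip of the breaker board; origin at the centre of its underside (mm)
- radio: loose black handheld radio lying on its back, 125 x 58 x 36 with a 90-long stub aerial; origin at the centre of its underside (mm)
- battery_pack: loose green and black battery pack, 120 x 79 x 61; origin at the centre of its underside (mm)
- mug: loose blue mug, 80 across, 90 high; origin at the centre of its underside (mm)
- marker_pen: loose white marker pen with a blue cap, 140 mm long, 15 high; origin about the middle of its underside
- terminal_block: loose white terminal block with brass screws, 28 x 90 x 27; origin at the centre of its underside (mm)

How it is judged (in metres and radians):
On the way, in this order (a step that is already met when the one before it is completed fails the run):
1. the fingertips dwell 1.8 s within 25 mm sideways of the blue toggle's end and 0 to 50 mm above it, touching nothing (horizontal distance between the grasp point and toggle_blue_tip below 0.025 m and z of the grasp point in the frame of breaker_blue between 0.108 and 0.16 m and contact force between the fingers and anything else below 0.2 N and value of joint toggle_blue below 0.25 rad), for 1.8 s.
2. the blue toggle is pushed over to on (value of joint toggle_blue above 0.85 rad), for 0.2 s.
At the end, for the whole second after the job is handed in: The blue toggle stands at 0.85 rad or more and is still; the ends of the red, yellow and white toggles are within 12 mm, and every loose thing within 20 mm, of where they started (value of joint toggle_blue above 0.85 rad and velocity of joint toggle_blue below 0.05 rad/s and distance of each of toggle_red_tip, toggle_yellow_tip, toggle_white_tip from where it was at the start of the episode below 0.012 m and distance of each of screwdriver, tape_roll, radio, battery_pack, mug, marker_pen, terminal_block from where it was at the start of the episode below 0.02 m); the robot touches nothing.
It fails at once if another toggle was moved (its end by more than 12 mm) (distance of any of toggle_red_tip, toggle_yellow_tip, toggle_white_tip from where it was at the start of the episode above 0.012 m).
It fails at once if a loose thing was lifted or shifted by more than 20 mm (distance of any of screwdriver, tape_roll, radio, battery_pack, mug, marker_pen, terminal_block from where it was at the start of the episode above 0.02 m).
It fails at once if the blue breaker was pushed or squeezed with more than 35 N (contact force between the fingers and breaker_blue above 35 N).
It also fails if it takes over 42 s, if anything falls off the work surface, if the arm or the gripper's body presses on something with over 40 N, if the wrist force passes 120 N, or if a joint passes its speed limit or range.

## Robot

A 6-joint arm with a two-finger parallel gripper is mounted at the origin on the work surface. World frame = base frame: x ahead of the robot, y to its left, z up, the work surface at z = 0. Lengths are in mm, angles in rad, forces in N, time in s.
With the tool pointing down it reaches from about 275 to 750 mm from the base axis. Payload 10.2 kg.
Tool frame: the origin (TCP) lies midway between the tips of the shut fingers; the grasp point (between the pads) lies grasp_offset behind it (grasp_offset is the distance from the TCP to the grasp point, in mm); x points along the fingers, z is the direction in which the jaws open and shut, and the axes are right-handed (so a half turn about x gives the same grasp; the last joint's range is limited). The gripper opens to 85 mm and grips with 20 to 120 N. Pads are 22 mm wide; open, the fingers measure 114 mm over their backs; the gripper's body (76 mm by 85 mm) begins 54 mm behind the grasp point. The pads swing forward as they close: fully open they stand 13 mm farther back than shut.
Start: joints at [0.89, 0.313, 1.498, -0, 1.331, -0.223], TCP at [232.05, 470.939, 202.294] pointing down, gripper open.
Joint ranges: [-2.94, 2.94], [-0.97, 2.17], [0.19, 2.56], [-1.23, 4.37], [0.02, 3.11], [-2.88, 2.88]. Speed limits (rad/s): [2.39, 2.39, 3.01, 3.14, 3.14, 3.14].

## Interface

Orientations are given as a unit quaternion [w, x, y, z].
In Python, from rig import sense, capture, calibration, finish_job, grasp_offset gives the robot as it stands.
- The arm moves only by the shell command python3 -m jog 'ROWS' [FORCE]. ROWS is JSON, a list of rows, each an object with "linear": the shift along the tool's x, y, z scaled (see below), a list of three; "rotation": the turn, a rotation vector about the tool's x, y, z scaled (see below), a list of three; "grip": the finger opening in mm, from 0 to 85.4. A call has 1 to 20 rows; each row is the pose to reach, as a shift and turn from the pose measured when the call began, along the tool's axes at that moment; what a row does not reach only later rows make up. The controller multiplies each number of a shift by 0.3 m and each number of a turn by 0.5 rad. A row lasts 1/12 s, in which the tool goes at most 41.7 mm and 7.16 degrees, less where a joint would pass 70% of its speed; a pose out of reach is approached as far as the arm can. A call with a number of a shift or a turn outside -1 to 1 is refused whole. A call with a gripper value outside its range is refused whole. The fingers move at their own pace and stop on an object; FORCE is the grip in N (left out, the last holds). Time passes only in rows, so rows that repeat a pose let the fingers close. It gives the time, the measured TCP pose, the force and the opening at its end, in the units of the state.
- sense(): the state, without advancing time (a new reading comes with each control period).
- capture(name): name is "scene" or "top" or "wrist"; returns (picture, depth): 480x640x3 uint8, red, green, blue; 480x640 float32, mm along the optical axis (not along the pixel's ray), 0 where there is no reading.
- calibration(name): a dict with "intrinsics" (3x3 intrinsics, pixels), "world_from_camera" (4x4, takes a point from camera to world coordinates). Camera axes: x right, y up, looking along -z (the intrinsics and any distortion apply to the point x, -y, -z); pixel columns grow to the right and rows downward; lengths in mm; the calibration is good to about 2 mm. A picture is of the moment at which its call begins: read the wrist's pose just before it. calibration takes no time and is no camera call; for the wrist camera it gives the pose at the moment of the call.
- finish_job(): hands the job in, once; it reports no verdict.
The state is a dict: "time_s": time; "joints": joint angles; "dq": joint speeds; "tau": joint torques, N m; "eef_pos": TCP position; "ee_rot": TCP orientation; "force": force on the tool from outside, world axes, zero at the start; "wrist_torque": the same for the moment, N m; "grip_width": opening from 0.0 (shut) to 1.0 (fully open).
Only numpy, scipy, OpenCV 4.12 (cv2) and the standard library are available. Lean on these libraries where they do the work, as an engineer would, in place of code of your own. Each camera call takes 0.05 s, during which the arm holds its last target.

## Working session

There is one attempt and no reset: what is moved stays moved. The work goes in short steps, Python scripts to look and compute and a shell command to move; the robot and the scene stay as the last step left them, time stands still between calls to the robot, and variables do not carry over. Pictures are saved under pics/ and viewed, and the job is handed in when it is done.

```bash
mkdir -p pics; python3 - <<'E'
from rig import *
import cv2,numpy as np
s=sense();print(s);print(grasp_offset() if callable(grasp_offset) else grasp_offset)
for n in("scene","top"):
    p,d=capture(n);cv2.imwrite(f"pics/{n}0.png",p[:,:,::-1]);np.savez(f"pics/{n}0.npz",p=p,d=d,**calibration(n))
    print(calibration(n))
E
```

```text
{'time_s': 0.0, 'joints': array([ 8.89574560e-01,  3.13481121e-01,  1.49843663e+00,  3.27325622e-06,
        1.33099950e+00, -2.23394401e-01]), 'dq': array([-0.00073021,  0.00085219, -0.001134  , -0.00101921, -0.00024203,
       -0.00134465]), 'tau': array([ 4.53948242e-04, -4.12283242e+01, -2.59739792e+01, -1.99386650e-04,
        4.18472802e-03,  2.43898836e-05]), 'eef_pos': array([231.86834021, 470.69572605, 201.71934843]), 'ee_rot': array([ 0.59997365, -0.37364864,  0.60085953,  0.37334452]), 'force': array([-0.33817312,  0.28511728,  0.05500493]), 'wrist_torque': array([ 0.0215613 , -0.03148681, -0.00396343]), 'grip_width': 0.9964892717013561}
18.700000000000003
{'intrinsics': array([[461.4602769 ,   0.        , 319.2198486 ],
       [  0.        , 461.4602769 , 235.21607339],
       [  0.        ,   0.        ,   1.        ]]), 'world_from_camera': array([[-3.14923620e-01, -7.11869631e-01,  6.27745762e-01,
         1.15817567e+03],
       [ 9.49115227e-01, -2.34917977e-01,  2.09747063e-01,
         2.16380015e+02],
       [-1.84379940e-03,  6.61857366e-01,  7.49627526e-01,
         9.12826810e+02],
       [ 0.00000000e+00,  0.00000000e+00,  0.00000000e+00,
         1.00000000e+00]])}
{'intrinsics': array([[565.35582566,   0.        , 317.15521932],
       [  0.        , 565.35582566, 244.07345521],
       [  0.        ,   0.        ,   1.        ]]), 'world_from_camera': array([[-8.48738242e-02,  9.72296961e-01, -2.17795899e-01,
         2.14931887e+02],
       [-9.96388147e-01, -8.34053996e-02,  1.59436238e-02,
        -1.00987131e+01],
       [-2.66341700e-03,  2.18362449e-01,  9.75864103e-01,
         1.42497895e+03],
       [ 0.00000000e+00,  0.00000000e+00,  0.00000000e+00,
         1.00000000e+00]])}
```

View pics/scene0.png

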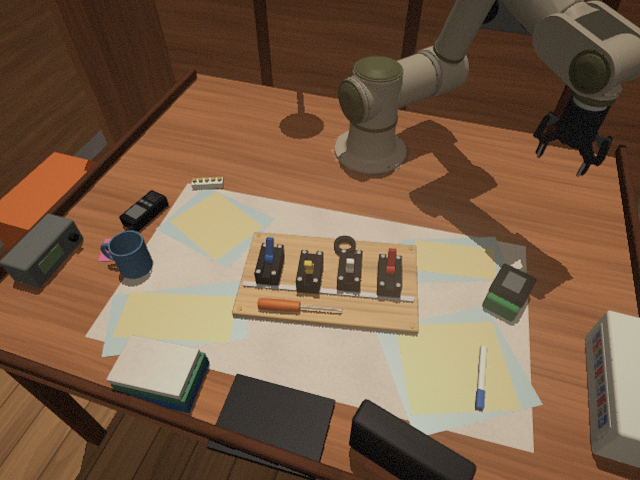

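View pics/top0.png

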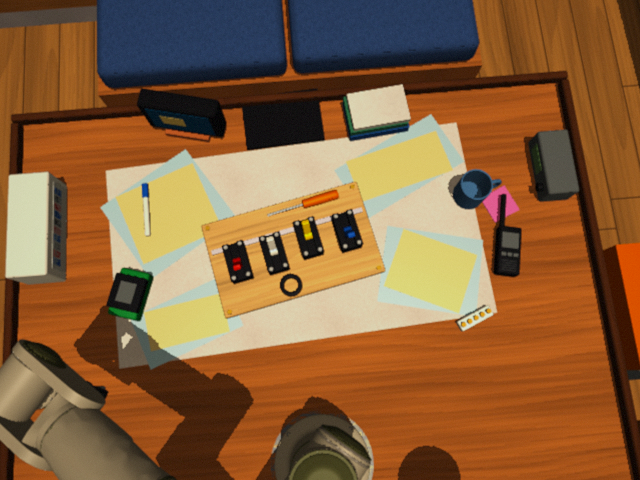

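The scene view shows blue at about (268,248), the end of the row, with yellow beside it at (309,267). The top view shows blue at (348,231), so blue is on the robot's right. The tape roll (291,285) and screwdriver (320,200) are well off it.

```bash
python3 - <<'E'
import cv2,numpy as np
for n,roi in(("scene",(225,225,200,110)),("top",(195,175,200,145))):
    z=np.load(f"pics/{n}0.npz");p,d=z["p"],z["d"];K=z["intrinsics"];T=z["world_from_camera"]
    v,u=np.mgrid[:480,:640];X=np.stack([(u-K[0,2])/K[0,0]*d,-(v-K[1,2])/K[1,1]*d,-d,np.ones_like(d)],-1)@T.T
    x,y,w,h=roi
    cv2.imwrite(f"pics/{n}0c.png",cv2.resize(p[y:y+h,x:x+w,::-1],None,fx=4,fy=4,interpolation=2))
    H=cv2.cvtColor(p,cv2.COLOR_RGB2HSV).astype(int);r=np.zeros((480,640),bool);r[y:y+h,x:x+w]=1
    m=r&(H[...,0]>100)&(H[...,0]<130)&(H[...,1]>130)&(H[...,2]>50)&(d>0)
    Q=X[m][:,:3];uv=np.c_[u[m],v[m]]
    o=np.argsort(-Q[:,2]);print(n,m.sum())
    print(np.c_[uv,Q.round(0)][o][:30:2].astype(int).tolist())
    # dark cases: centroid of top surfaces at z 55..70
    for c,(a,b) in dict(case=(57,69)).items():
        mm=r&(X[...,2]>a)&(X[...,2]<b)&(H[...,2]<70)
        k,l,st,ce=cv2.connectedComponentsWithStats(mm.astype(np.uint8))
        for i in range(1,k):
            if st[i,4]>40:
                q=X[l==i][:,:2].astype(np.float32);print(st[i,4],cv2.minAreaRect(q),np.median(X[l==i][:,2]))
    mb=r&(abs(X[...,2]-18)<5)
    q=X[mb][:,:2].astype(np.float32);print('board',cv2.minAreaRect(q))
E
```

```text
scene 12
[[269, 238, 531, -116, 110], [270, 238, 528, -115, 107], [272, 238, 525, -111, 106], [266, 241, 534, -123, 100], [266, 256, 552, -118, 69], [268, 258, 556, -111, 68]]
210 ((552.1318359375, -92.68287658691406), (95.15347290039062, 19.595827102661133), 12.145268440246582) 62.10615550935336
174 ((562.3472290039062, -126.71492004394531), (86.45564270019531, 18.95731544494629), 11.304191589355469) 62.024708534449985
140 ((552.5797119140625, -29.067020416259766), (86.3028335571289, 16.02727508544922), 11.997159004211426) 61.97344292986503
100 ((547.605224609375, 7.025412559509277), (81.66080474853516, 16.977760314941406), 12.06905746459961) 61.459130142053766
board ((527.4586181640625, 30.245773315429688), (253.69140625, 419.8263854980469), 11.85201644897461)
top 94
[[349, 235, 523, -109, 113], [354, 233, 528, -122, 111], [354, 232, 530, -122, 111], [350, 234, 526, -112, 109], [349, 233, 529, -110, 109], [353, 233, 529, -120, 108], [351, 233, 529, -115, 108], [353, 232, 531, -120, 107], [351, 236, 522, -114, 107], [351, 232, 532, -115, 107], [348, 237, 520, -107, 106], [352, 233, 
[... 501 characters left out ...]
 5.584861755371094), (94.28394317626953, 16.93607521057129), 11.697772026062012) 62.02894953124519
163 ((514.02783203125, 59.86652374267578), (77.00243377685547, 16.219446182250977), 11.41551685333252) 62.56493913788677
199 ((502.69610595703125, 93.29817962646484), (91.31958770751953, 16.767654418945312), 11.540632247924805) 62.04375828885259
219 ((496.1951599121094, 150.4315185546875), (91.83673858642578, 19.018356323242188), 12.327580451965332) 62.35514981966617
191 ((488.6351013183594, 184.43853759765625), (92.99949645996094, 19.337223052978516), 10.614578247070312) 62.54926236166148
board ((524.333740234375, 30.582489013671875), (250.4139862060547, 419.6203308105469), 11.744514465332031)
```

View pics/scene0c.png

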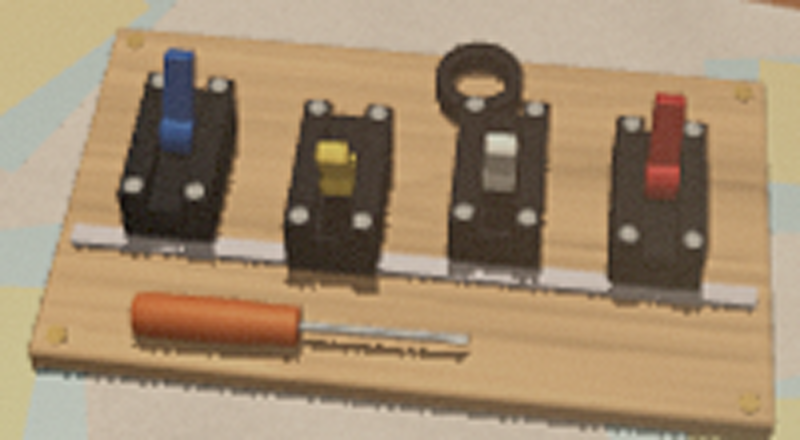

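View pics/top0c.png

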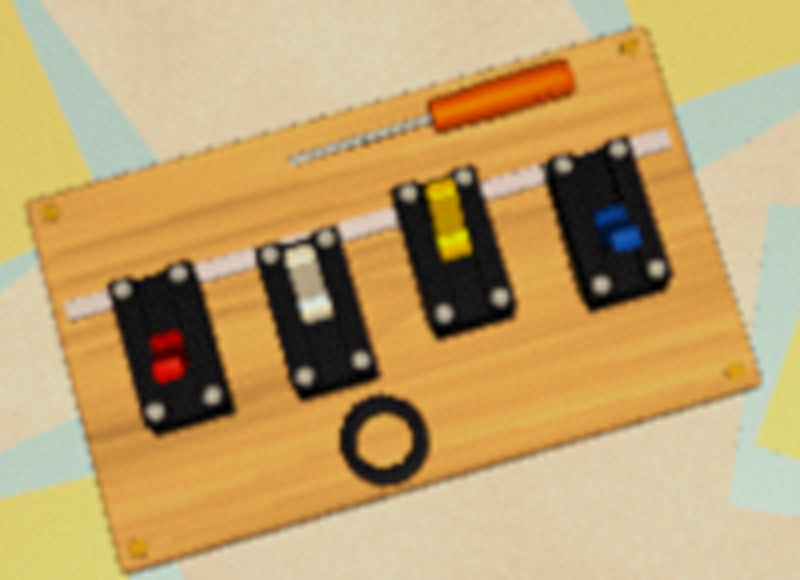

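```bash
cat >h.py <<'E'
from rig import *
import numpy as np
from scipy.spatial.transform import Rotation as Ro
YAW=np.radians(11.75);X=np.array([np.cos(YAW),np.sin(YAW),0]);Y=np.array([-X[1],X[0],0]);Z=np.array([0,0,1.])
C=np.array([553.,-109.5,0])   # blue breaker centre
def rot():
    w,x,y,z=sense()["ee_rot"];return Ro.from_quat([x,y,z,w])
def to(p,turn=True):
    "tool shift/turn in jog units to reach world TCP p, tool down, jaws along own y"
    s=sense();R=rot();best=None
    for sg in(1,-1):
        zz=Y*sg;M=np.c_[-Z,np.cross(zz,-Z),zz];rv=(R.inv()*Ro.from_matrix(M)).as_rotvec()
        if best is None or np.linalg.norm(rv)<np.linalg.norm(best):best=rv
    print("pos",s["eef_pos"].round(1),"t",round(s["time_s"],2),"F",s["force"].round(1),"grip",round(s["grip_width"],2))
    l=R.inv().apply(np.array(p)-s["eef_pos"])
    print("linear",(l/300).round(3),"rot",(best/.5).round(3),"mm",l.round(1))
def own(x,y,z): return C+X*x+Y*y+Z*z
E
python3 - <<'E'
from h import *
print(rot().as_matrix().round(3)); to([525,-115,200])
E
```

```text
[[-0.001 -0.897  0.442]
 [-0.001  0.442  0.897]
 [-1.     0.    -0.001]]
pos [231.9 470.7 201.8] t 0.1 F [ 0.  -0.6  0.1] grip 1.0
linear [ 0.007 -1.739 -1.32 ] rot [-1.326e+00 -2.000e-03 -1.000e-03] mm [   2.1 -521.8 -395.9]
```

```bash
python3 -m jog '[{"linear":[0,-0.87,-0.66],"rotation":[-0.66,0,0],"grip":0},{"linear":[0,-0.87,-0.66],"rotation":[-0.66,0,0],"grip":0},{"linear":[0,-0.87,-0.66],"rotation":[-0.66,0,0],"grip":0},{"linear":[0,-0.87,-0.66],"rotation":[-0.66,0,0],"grip":0},{"linear":[0,-0.87,-0.66],"rotation":[-0.66,0,0],"grip":0},{"linear":[0,-0.87,-0.66],"rotation":[-0.66,0,0],"grip":0},{"linear":[0,-0.87,-0.66],"rotation":[-0.66,0,0],"grip":0},{"linear":[0,-0.87,-0.66],"rotation":[-0.66,0,0],"grip":0},{"linear":[0,-0.87,-0.66],"rotation":[-0.66,0,0],"grip":0},{"linear":[0,-0.87,-0.66],"rotation":[-0.66,0,0],"grip":0}]'; python3 -c "
from h import *
to([495,-121,215])"
```

```text
time_s: 0.93
eef_pos: [379.3, 176.0, 201.8]
ee_rot: [0.531, -0.466, 0.532, 0.466]
force: [-0.7, 0.7, 0.2]
grip_width: 0.003
pos [379.3 176.  201.8] t 0.93 F [-0.7  0.7  0.2] grip 0.0
linear [-0.044 -0.513 -0.93 ] rot [-0.675 -0.002 -0.002] mm [ -13.1 -153.9 -279.1]
```

```bash
python3 -m jog '[{"linear":[-0.044,-0.513,-0.93],"rotation":[-0.675,0,0],"grip":0},{"linear":[-0.044,-0.513,-0.93],"rotation":[-0.675,0,0],"grip":0},{"linear":[-0.044,-0.513,-0.93],"rotation":[-0.675,0,0],"grip":0},{"linear":[-0.044,-0.513,-0.93],"rotation":[-0.675,0,0],"grip":0},{"linear":[-0.044,-0.513,-0.93],"rotation":[-0.675,0,0],"grip":0},{"linear":[-0.044,-0.513,-0.93],"rotation":[-0.675,0,0],"grip":0},{"linear":[-0.044,-0.513,-0.93],"rotation":[-0.675,0,0],"grip":0},{"linear":[-0.044,-0.513,-0.93],"rotation":[-0.675,0,0],"grip":0},{"linear":[-0.044,-0.513,-0.93],"rotation":[-0.675,0,0],"grip":0},{"linear":[-0.044,-0.513,-0.93],"rotation":[-0.675,0,0],"grip":0}]'; python3 - <<'E'
from h import *
import cv2
to([525,-115,128]);print(rot().as_matrix().round(3),sense()["joints"].round(2))
c=calibration("wrist");p,d=capture("wrist");cv2.imwrite("pics/w1.png",p[:,:,::-1]);np.savez("pics/w1.npz",p=p,d=d,**c)
K=c["intrinsics"];T=c["world_from_camera"];print(T.round(2))
v,u=np.mgrid[:480,:640];W=np.stack([(u-K[0,2])/K[0,0]*d,-(v-K[1,2])/K[1,1]*d,-d,np.ones_like(d)],-1)@T.T
H=cv2.cvtColor(p,cv2.COLOR_RGB2HSV).astype(int)
m=(H[...,0]>100)&(H[...,0]<130)&(H[...,1]>130)&(H[...,2]>40)&(d>0)&(W[...,2]>55)&(W[...,2]<125)
k,l,st,ce=cv2.connectedComponentsWithStats(m.astype(np.uint8))
for i in range(1,k):
    if st[i,4]>100:
        q=W[l==i][:,:3];L=(q-C);L=np.c_[L@X,L@Y,q[:,2]]
        print(ce[i],st[i],L.min(0).round(1),L.max(0).round(1))
        for z in range(65,115,5):
            s=L[abs(L[:,2]-z)<2.5]
            if len(s):print(z,len(s),s.min(0).round(1),s.max(0).round(1))
E
```

```text
time_s: 1.77
eef_pos: [495.6, -121.6, 214.4]
ee_rot: [0.446, -0.548, 0.447, 0.549]
force: [-0.5, 1.2, -0.2]
grip_width: -0.003
pos [ 495.6 -121.6  214.4] t 1.77 F [-0.5  1.2 -0.2] grip -0.0
linear [ 0.288 -0.101  0.002] rot [-0.003 -0.    -0.004] mm [ 86.3 -30.3   0.5]
[[-0.002 -0.979 -0.202]
 [-0.    -0.202  0.979]
 [-1.     0.002 -0.   ]] [-0.47  0.27  1.52 -0.    1.35 -2.24]
[[-2.0000e-01 -9.4000e-01 -2.7000e-01  4.2621e+02]
 [ 9.8000e-01 -1.9000e-01 -6.0000e-02 -1.3533e+02]
 [ 0.0000e+00 -2.7000e-01  9.6000e-01  3.8601e+02]
 [ 0.0000e+00  0.0000e+00  0.0000e+00  1.0000e+00]]
[317.60990099 266.86138614] [306 255  23  25 505] [-35.2 -11.1  55.7] [  1.    8.8 109.7]
65 26 [-2.8 -8.3 65.5] [ 1.   8.8 67.4]
70 94 [-7.8 -8.3 67.5] [-0.8  8.7 72.3]
75 3 [-9.5 -6.2 76.4] [-9.3 -0.7 76.9]
80 12 [-11.9  -7.9  77.8] [-9.9  5.7 80.6]
85 1 [-12.9   7.4  83.1] [-12.9   7.4  83.1]
90 7 [-16.8  -6.8  87.8] [-14.7   8.1  92.5]
95 10 [-17.   -5.8  93. ] [-16.7   5.4  93.8]
100 3 [-34.4  -7.4  98.3] [-19.7   7.  102.3]
105 218 [-35.2  -8.8 102.6] [-21.7   8.5 107.5]
110 112 [-31.3  -7.9 107.5] [-23.3   7.6 109.7]
```

View pics/w1.png

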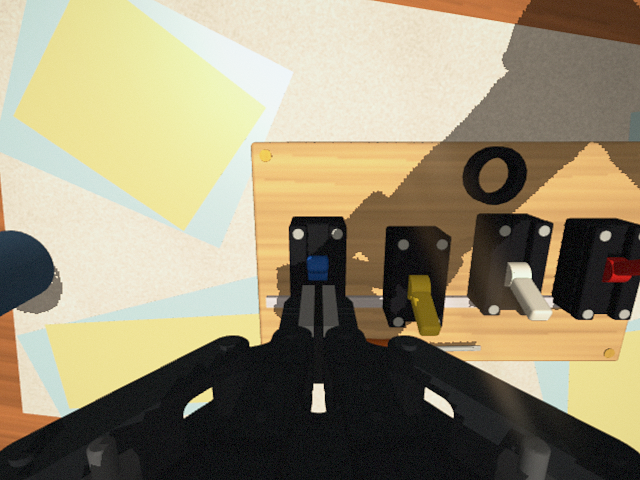

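The wrist view shows the blue toggle's end at pixel (318,267), beyond the shut fingers. It is at (-28, 0) mm in the breaker's own axes and about 107 high, which matches the model. I'll move above it and dwell.

```bash
python3 -m jog '[{"linear":[0.1,-0.07,0],"rotation":[0,0,0],"grip":0},{"linear":[0.18,-0.1,0.002],"rotation":[0,0,0],"grip":0},{"linear":[0.25,-0.1,0.002],"rotation":[0,0,0],"grip":0},{"linear":[0.288,-0.1,0.002],"rotation":[0,0,0],"grip":0},{"linear":[0.288,-0.1,0.002],"rotation":[0,0,0],"grip":0},{"linear":[0.288,-0.1,0.002],"rotation":[0,0,0],"grip":0}]'; python3 - <<'E'
from h import *
import cv2
to(own(-28.5,0,128));to(own(-64,0,128))
p,d=capture("scene");cv2.imwrite("pics/s2.png",cv2.resize(p[170:330,200:420,::-1],None,fx=3,fy=3))
E
```

```text
time_s: 2.32
eef_pos: [524.0, -111.3, 128.4]
ee_rot: [0.445, -0.548, 0.446, 0.55]
force: [0.1, -0.2, 0.3]
grip_width: -0.002
pos [ 524.  -111.3  128.4] t 2.32 F [ 0.1 -0.2  0.3] grip -0.0
linear [ 0.001 -0.001 -0.014] rot [ 0.005  0.002 -0.005] mm [ 0.4 -0.2 -4.2]
pos [ 524.  -111.3  128.4] t 2.32 F [ 0.1 -0.2  0.3] grip -0.0
linear [ 0.002  0.118 -0.014] rot [ 0.005  0.002 -0.005] mm [ 0.5 35.3 -4.1]
```

View pics/s2.png

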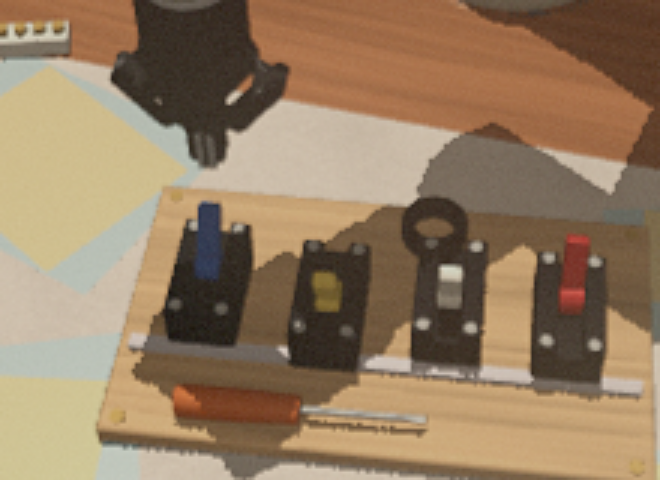

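The fingertips (207,160 in the crop) look further above the toggle end (208,205) than I expected. I'll check by projecting the points.

```bash
python3 - <<'E'
from h import *
import cv2
to(own(-28.5,0,128))
p,d=capture("scene");c=calibration("scene");K=c["intrinsics"];T=np.linalg.inv(c["world_from_camera"])
def pr(q):
    a=T[:3,:3]@q+T[:3,3];return np.array([K[0,2]+K[0,0]*a[0]/-a[2],K[1,2]-K[1,1]*a[1]/-a[2]]),-a[2]
for q in(sense()["eef_pos"],own(-28.5,0,106)):
    r,z=pr(q);print(r,z,((r-[200,170])*3).round())
cv2.imwrite("pics/s3.png",cv2.resize(p[170:330,200:420,::-1],None,fx=3,fy=3))
print(d[222:245:2,265:273].round().astype(int))
E
```

```text
pos [ 524.5 -111.9  129.1] t 2.37 F [0.7 1.2 0.2] grip -0.0
linear [ 0.004  0.    -0.012] rot [ 0.004 -0.    -0.002] mm [ 1.1  0.1 -3.5]
[270.60534839 230.96267615] 1053.9360499992279 [212. 183.]
[270.16031443 237.54810298] 1071.8016149556652 [210. 203.]
[[1022 1013 1019 1010 1013 1012 1012 1017]
 [1244 1022 1020 1018 1021 1018 1016 1029]
 [1238 1238 1237 1238 1243 1236 1244 1241]
 [1237 1233 1235 1233 1239 1234 1235 1242]
 [1231 1232 1232 1231 1231 1232 1227 1229]
 [1229    0 1225 1227 1226 1225 1223 1225]
 [1199 1203 1196 1194 1200 1201 1203 1201]
 [1194 1192 1196 1193 1198 1196 1192 1192]
 [1189 1069 1070 1069 1067 1072 1071 1071]
 [1182 1063 1068 1066 1067 1066 1065 1068]
 [1179 1072 1070 1071 1066 1065 1068 1067]
 [1114 1074 1069 1071 1068 1071 1068 1071]]
```

View pics/s3.png

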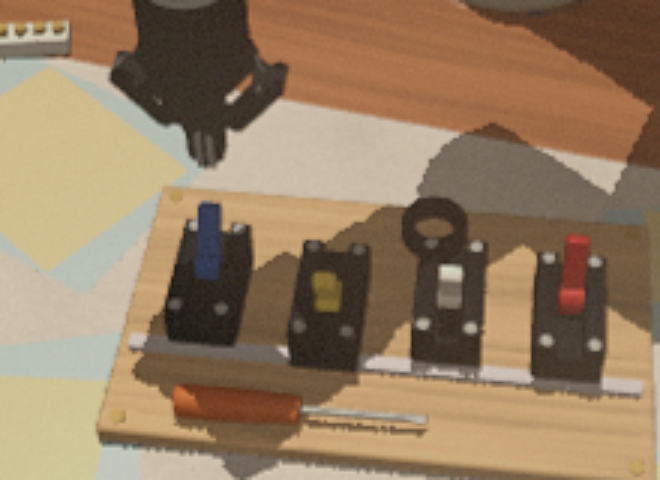

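```bash
python3 - <<'E'
from h import *
import cv2
for n in("scene","top","wrist"):
    c=calibration(n);p,d=capture(n);K=c["intrinsics"];T=c["world_from_camera"]
    v,u=np.mgrid[:480,:640];W=np.stack([(u-K[0,2])/K[0,0]*d,-(v-K[1,2])/K[1,1]*d,-d,np.ones_like(d)],-1)@T.T
    t=sense()["eef_pos"];L=W[...,:3]-t
    m=(d>0)&(np.hypot(L[...,0],L[...,1])<60)&(W[...,2]>118)&(W[...,2]<200)
    print(n,m.sum())
    q=np.c_[u[m],v[m],np.c_[W[m][:,:3]]]
    o=np.argsort(q[:,4]);print(q[o][:60:6].round().astype(int).tolist())
    cv2.imwrite(f"pics/{n}4.png",p[:,:,::-1])
to(own(-28.5,0,128))
E
```

```text
scene 144
[[272, 224, 528, -105, 158], [268, 224, 535, -111, 164], [267, 224, 537, -113, 166], [271, 223, 534, -104, 168], [271, 224, 538, -102, 170], [270, 223, 537, -105, 172], [273, 221, 531, -100, 173], [270, 221, 534, -106, 174], [265, 220, 536, -117, 176], [273, 220, 531, -100, 177]]
top 0
[]
wrist 3343
[[309, 285, 514, -118, 161], [329, 285, 512, -110, 162], [320, 285, 513, -114, 162], [307, 285, 514, -119, 162], [319, 285, 513, -114, 163], [326, 286, 512, -112, 163], [321, 285, 512, -114, 163], [321, 286, 513, -114, 163], [313, 286, 513, -117, 164], [314, 287, 513, -116, 164]]
pos [ 524.5 -113.1  129. ] t 2.57 F [ 0.3 -0.1  0.5] grip -0.0
linear [ 0.003 -0.    -0.008] rot [ 0.001 -0.001 -0.002] mm [ 1.  -0.1 -2.3]
```

View pics/wrist4.png

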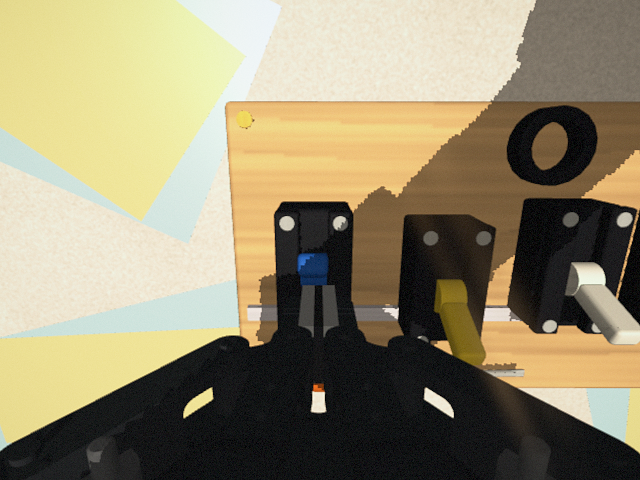

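View pics/top4.png

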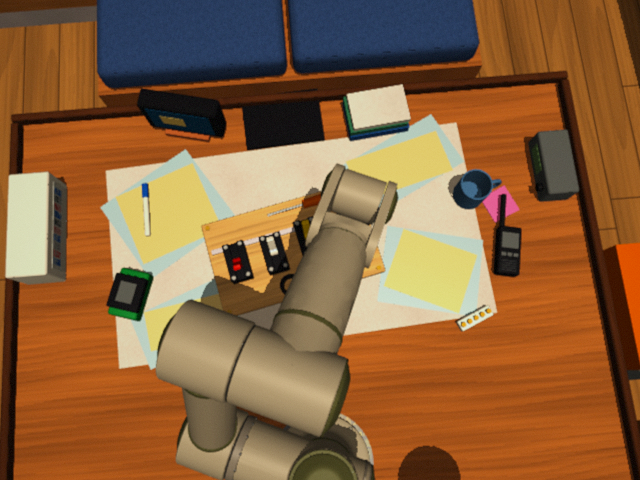

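```bash
python3 - <<'E'
import cv2,numpy as np
z=np.load("pics/scene0.npz");p,d=z["p"],z["d"];K=z["intrinsics"];T=z["world_from_camera"]
v,u=np.mgrid[:480,:640];W=np.stack([(u-K[0,2])/K[0,0]*d,-(v-K[1,2])/K[1,1]*d,-d,np.ones_like(d)],-1)@T.T
t=np.array([232,471,202.])
L=W[...,:3]-t
m=(d>0)&(np.hypot(L[...,0],L[...,1])<110)&(W[...,2]>150)
q=np.c_[u[m],v[m],W[m][:,:3]];o=np.argsort(q[:,4]);print(q[o][:80:5].round().astype(int).tolist())
cv2.imwrite("pics/s0g.png",cv2.resize(p[80:190,510:630,::-1],None,fx=5,fy=5))
for w in("w1",):
    z=np.load("pics/w1.npz");p,d=z["p"],z["d"];print(d[270:420:10,318].round(),d[270:420:10,308].round())
E
```

```text
[[539, 158, 222, 428, 245], [540, 157, 219, 430, 246], [543, 153, 205, 436, 248], [577, 175, 263, 506, 249], [537, 154, 217, 422, 251], [581, 174, 260, 513, 252], [578, 174, 263, 507, 252], [581, 173, 259, 512, 254], [578, 173, 261, 506, 254], [586, 172, 253, 522, 255], [584, 174, 263, 518, 255], [583, 173, 261, 515, 256], [538, 153, 223, 422, 258], [580, 172, 263, 508, 259], [539, 153, 224, 423, 259], [584, 173, 265, 516, 260]]
[295. 361. 143. 136. 128. 121. 119. 119. 119. 121. 122. 122. 455. 460.
 463.] [298. 359. 145. 135. 126. 120. 112. 107. 103. 100. 111. 109. 112. 111.
 107.]
```

View pics/s0g.png

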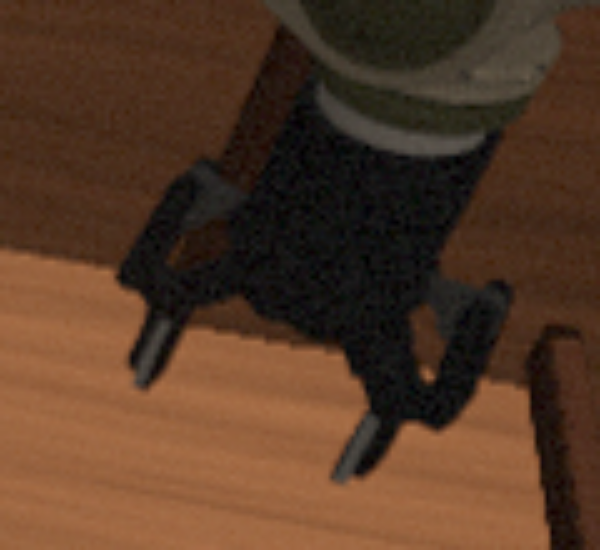

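Both cameras, in both poses, put the visible fingertips about 30 mm behind the reported TCP. I'll dwell at a height that satisfies the window under either reading (TCP about 117), with clearance both ways.

```bash
python3 -m jog '[{"linear":[0.02,0,-0.008],"rotation":[0,0,0],"grip":0},{"linear":[0.04,0,-0.008],"rotation":[0,0,0],"grip":0},{"linear":[0.04,0,-0.008],"rotation":[0,0,0],"grip":0},{"linear":[0.04,0,-0.008],"rotation":[0,0,0],"grip":0},{"linear":[0.04,0,-0.008],"rotation":[0,0,0],"grip":0},{"linear":[0.04,0,-0.008],"rotation":[0,0,0],"grip":0}]'; python3 - <<'E'
from h import *
import cv2
to(own(-28.5,0,117)); print(sense()["dq"].round(3))
c=calibration("wrist");p,d=capture("wrist");K=c["intrinsics"];T=c["world_from_camera"]
v,u=np.mgrid[:480,:640];W=np.stack([(u-K[0,2])/K[0,0]*d,-(v-K[1,2])/K[1,1]*d,-d,np.ones_like(d)],-1)@T.T
H=cv2.cvtColor(p,cv2.COLOR_RGB2HSV)
m=(d>0)&(abs(u-318)<14)&(v>270)&(v<310)
for r in range(262,300,3):
    a=W[r,312:326,:3]-C; a=a[d[r,312:326]>0]; 
    if len(a): print(r,(np.median(a@X)).round(1),(np.median(a@Y)).round(1),np.median(a[:,2]).round(1),d[r,318].round())
E
```

```text
time_s: 3.07
eef_pos: [525.1, -115.5, 117.2]
ee_rot: [-0.446, 0.549, -0.446, -0.549]
force: [0.3, 0.5, 0.0]
grip_width: 0.001
pos [ 525.1 -115.5  117.2] t 3.07 F [0.3 0.5 0. ] grip 0.0
linear [ 0.001 -0.     0.001] rot [ 0.001 -0.001 -0.001] mm [ 0.2 -0.1  0.2]
[ 0.    -0.     0.002  0.    -0.001  0.   ]
262 -34.2 0.6 104.4 195.0
265 -33.0 0.6 105.8 193.0
268 -31.5 0.6 106.4 194.0
271 -30.0 0.6 107.1 194.0
274 -28.4 0.6 107.4 194.0
277 -27.1 0.6 108.3 194.0
280 -25.5 0.6 108.7 194.0
283 -23.2 0.6 107.4 195.0
286 -40.5 0.6 151.6 148.0
289 -40.6 0.6 154.8 145.0
292 -40.4 0.6 157.1 143.0
295 -40.3 0.6 159.8 140.0
298 -40.4 0.6 162.8 137.0
```

```bash
Z='x'; python3 -m jog '[{"linear":[0,0,0],"rotation":[0,0,0],"grip":0},{"linear":[0,0,0],"rotation":[0,0,0],"grip":0},{"linear":[0,0,0],"rotation":[0,0,0],"grip":0},{"linear":[0,0,0],"rotation":[0,0,0],"grip":0},{"linear":[0,0,0],"rotation":[0,0,0],"grip":0},{"linear":[0,0,0],"rotation":[0,0,0],"grip":0},{"linear":[0,0,0],"rotation":[0,0,0],"grip":0},{"linear":[0,0,0],"rotation":[0,0,0],"grip":0},{"linear":[0,0,0],"rotation":[0,0,0],"grip":0},{"linear":[0,0,0],"rotation":[0,0,0],"grip":0},{"linear":[0,0,0],"rotation":[0,0,0],"grip":0},{"linear":[0,0,0],"rotation":[0,0,0],"grip":0},{"linear":[0,0,0],"rotation":[0,0,0],"grip":0},{"linear":[0,0,0],"rotation":[0,0,0],"grip":0},{"linear":[0,0,0],"rotation":[0,0,0],"grip":0},{"linear":[0,0,0],"rotation":[0,0,0],"grip":0}]'
python3 -m jog '[{"linear":[0,0,0],"rotation":[0,0,0],"grip":0},{"linear":[0,0,0],"rotation":[0,0,0],"grip":0},{"linear":[0,0,0],"rotation":[0,0,0],"grip":0},{"linear":[0,0,0],"rotation":[0,0,0],"grip":0},{"linear":[0,0,0],"rotation":[0,0,0],"grip":0},{"linear":[0,0,0],"rotation":[0,0,0],"grip":0},{"linear":[0,0,0],"rotation":[0,0,0],"grip":0},{"linear":[0,0,0],"rotation":[0,0,0],"grip":0},{"linear":[0,0,0],"rotation":[0,0,0],"grip":0},{"linear":[0,0,0],"rotation":[0,0,0],"grip":0},{"linear":[0,0,0],"rotation":[0,0,0],"grip":0},{"linear":[0,0,0],"rotation":[0,0,0],"grip":0}]'
python3 -c "
from h import *
to(own(-62,0,117));to(own(-62,0,92))"
```

```text
time_s: 4.45
eef_pos: [525.1, -115.5, 117.2]
ee_rot: [-0.446, 0.549, -0.446, -0.549]
force: [-0.0, 0.0, 0.5]
grip_width: -0.001
time_s: 5.45
eef_pos: [525.1, -115.4, 117.2]
ee_rot: [-0.446, 0.549, -0.446, -0.549]
force: [0.8, -0.3, -0.0]
grip_width: 0.001
pos [ 525.1 -115.4  117.2] t 5.45 F [ 0.8 -0.3 -0. ] grip 0.0
linear [0.001 0.112 0.001] rot [ 0.001 -0.001 -0.001] mm [ 0.2 33.5  0.2]
pos [ 525.1 -115.4  117.2] t 5.45 F [ 0.8 -0.3 -0. ] grip 0.0
linear [0.084 0.111 0.001] rot [ 0.001 -0.001 -0.001] mm [25.2 33.4  0.2]
```

Before pushing, I'll find out which reading is right: go behind the toggle, down, then slightly forward while watching the force.

```bash
python3 -m jog '[{"linear":[0,0.06,0],"rotation":[0,0,0],"grip":0},{"linear":[0,0.112,0],"rotation":[0,0,0],"grip":0},{"linear":[0,0.112,0],"rotation":[0,0,0],"grip":0},{"linear":[0,0.112,0],"rotation":[0,0,0],"grip":0},{"linear":[0.04,0.112,0],"rotation":[0,0,0],"grip":0},{"linear":[0.084,0.112,0],"rotation":[0,0,0],"grip":0},{"linear":[0.084,0.112,0],"rotation":[0,0,0],"grip":0},{"linear":[0.084,0.1,0],"rotation":[0,0,0],"grip":0},{"linear":[0.084,0.08,0],"rotation":[0,0,0],"grip":0},{"linear":[0.084,0.06,0],"rotation":[0,0,0],"grip":0},{"linear":[0.084,0.045,0],"rotation":[0,0,0],"grip":0},{"linear":[0.084,0.045,0],"rotation":[0,0,0],"grip":0},{"linear":[0.084,0.045,0],"rotation":[0,0,0],"grip":0}]'
python3 - <<'E'
from h import *
import cv2
to(own(-28.5,0,87))
p,d=capture("scene");cv2.imwrite("pics/s5.png",cv2.resize(p[170:330,200:420,::-1],None,fx=3,fy=3))
p,d=capture("wrist");cv2.imwrite("pics/w5.png",p[200:440,200:520,::-1])
E
```

```text
time_s: 6.53
eef_pos: [512.1, -118.1, 92.1]
ee_rot: [-0.446, 0.549, -0.446, -0.549]
force: [-0.0, 0.9, -0.1]
grip_width: 0.001
pos [ 512.1 -118.1   92.1] t 6.53 F [-0.   0.9 -0.1] grip 0.0
linear [ 0.017 -0.044  0.   ] rot [ 0.002 -0.002 -0.001] mm [  5.1 -13.3   0.1]
```

View pics/s5.png

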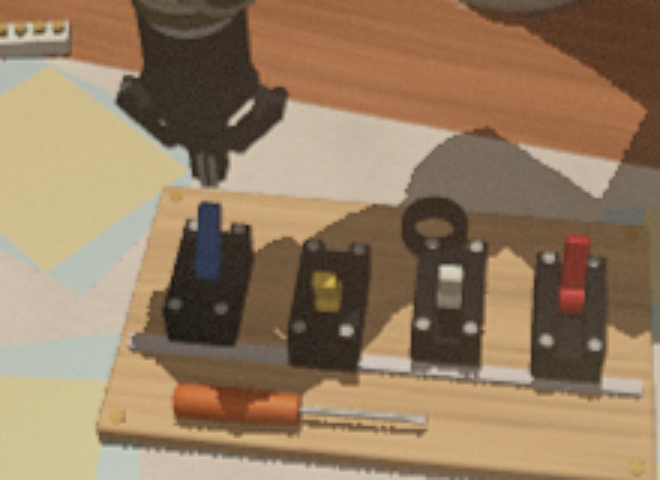

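View pics/w5.png

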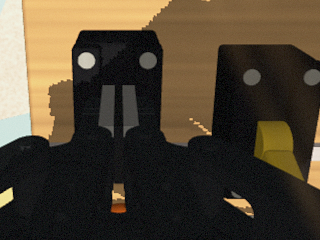

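The scene crop shows the toggle end still at (208,205), with no force, although the reported TCP would already overlap it. So the real tips are where the cameras show them, about 33 mm behind the reported TCP. I'll repeat the dwell with the true tips about 20 mm over the toggle (TCP 96), checking force on the way down.

```bash
python3 -m jog '[{"linear":[-0.05,0,0],"rotation":[0,0,0],"grip":0},{"linear":[-0.08,0,0],"rotation":[0,0,0],"grip":0},{"linear":[-0.08,-0.03,0],"rotation":[0,0,0],"grip":0},{"linear":[-0.08,-0.044,0],"rotation":[0,0,0],"grip":0},{"linear":[-0.06,-0.044,0],"rotation":[0,0,0],"grip":0},{"linear":[-0.04,-0.044,0],"rotation":[0,0,0],"grip":0},{"linear":[-0.025,-0.044,0],"rotation":[0,0,0],"grip":0},{"linear":[-0.013,-0.044,0],"rotation":[0,0,0],"grip":0},{"linear":[-0.013,-0.044,0],"rotation":[0,0,0],"grip":0},{"linear":[-0.013,-0.044,0],"rotation":[0,0,0],"grip":0}]'
python3 - <<'E'
from h import *
import cv2
to(own(-28.5,0,96))
p,d=capture("scene");cv2.imwrite("pics/s6.png",cv2.resize(p[170:330,200:420,::-1],None,fx=3,fy=3))
E
```

```text
time_s: 7.47
eef_pos: [524.5, -115.5, 95.6]
ee_rot: [0.446, -0.548, 0.446, 0.549]
force: [-0.2, 0.1, -0.4]
grip_width: -0.004
pos [ 524.5 -115.5   95.6] t 7.47 F [-0.2  0.1 -0.4] grip -0.0
linear [-0.001 -0.002  0.   ] rot [ 0.001 -0.001 -0.002] mm [-0.4 -0.6  0.1]
```

View pics/s6.png

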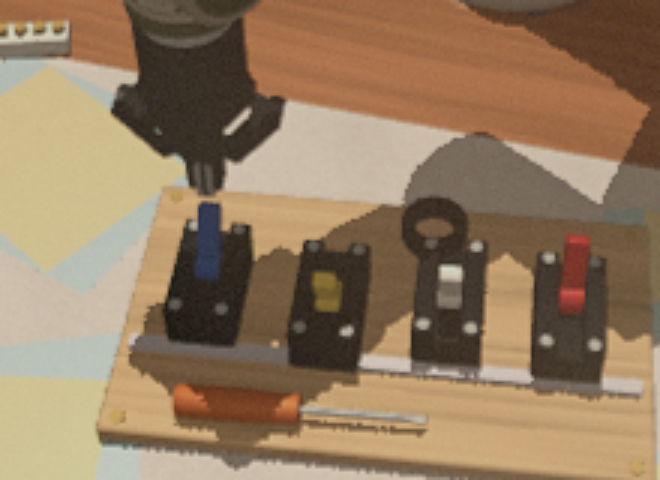

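The fingertips (207,192) now sit just above the blue end (208,205) without touching. I'll dwell here for 2.3 s.

```bash
python3 -m jog '[{"linear":[0,0,0],"rotation":[0,0,0],"grip":0},{"linear":[0,0,0],"rotation":[0,0,0],"grip":0},{"linear":[0,0,0],"rotation":[0,0,0],"grip":0},{"linear":[0,0,0],"rotation":[0,0,0],"grip":0},{"linear":[0,0,0],"rotation":[0,0,0],"grip":0},{"linear":[0,0,0],"rotation":[0,0,0],"grip":0},{"linear":[0,0,0],"rotation":[0,0,0],"grip":0},{"linear":[0,0,0],"rotation":[0,0,0],"grip":0},{"linear":[0,0,0],"rotation":[0,0,0],"grip":0},{"linear":[0,0,0],"rotation":[0,0,0],"grip":0},{"linear":[0,0,0],"rotation":[0,0,0],"grip":0},{"linear":[0,0,0],"rotation":[0,0,0],"grip":0},{"linear":[0,0,0],"rotation":[0,0,0],"grip":0},{"linear":[0,0,0],"rotation":[0,0,0],"grip":0},{"linear":[0,0,0],"rotation":[0,0,0],"grip":0},{"linear":[0,0,0],"rotation":[0,0,0],"grip":0}]'
python3 -m jog '[{"linear":[0,0,0],"rotation":[0,0,0],"grip":0},{"linear":[0,0,0],"rotation":[0,0,0],"grip":0},{"linear":[0,0,0],"rotation":[0,0,0],"grip":0},{"linear":[0,0,0],"rotation":[0,0,0],"grip":0},{"linear":[0,0,0],"rotation":[0,0,0],"grip":0},{"linear":[0,0,0],"rotation":[0,0,0],"grip":0},{"linear":[0,0,0],"rotation":[0,0,0],"grip":0},{"linear":[0,0,0],"rotation":[0,0,0],"grip":0},{"linear":[0,0,0],"rotation":[0,0,0],"grip":0},{"linear":[0,0,0],"rotation":[0,0,0],"grip":0},{"linear":[0,0,0],"rotation":[0,0,0],"grip":0},{"linear":[0,0,0],"rotation":[0,0,0],"grip":0}]'
python3 -c "
from h import *
to(own(-64,0,96));to(own(-64,0,55))"
```

```text
time_s: 8.85
eef_pos: [524.7, -115.6, 95.9]
ee_rot: [-0.446, 0.549, -0.446, -0.549]
force: [-1.0, -1.4, -0.6]
grip_width: 0.002
time_s: 9.85
eef_pos: [524.7, -115.6, 95.9]
ee_rot: [-0.446, 0.549, -0.446, -0.549]
force: [0.1, 0.4, 0.4]
grip_width: 0.0
pos [ 524.7 -115.6   95.9] t 9.85 F [0.1 0.4 0.4] grip 0.0
linear [-0.     0.117  0.001] rot [ 0.001 -0.001 -0.001] mm [-0.  35.1  0.2]
pos [ 524.7 -115.6   95.9] t 9.85 F [0.1 0.4 0.4] grip 0.0
linear [0.137 0.117 0.001] rot [ 0.001 -0.001 -0.001] mm [41.  35.   0.2]
```

```bash
python3 -m jog '[{"linear":[0,0.06,0],"rotation":[0,0,0],"grip":0},{"linear":[0,0.117,0],"rotation":[0,0,0],"grip":0},{"linear":[0,0.117,0],"rotation":[0,0,0],"grip":0},{"linear":[0,0.117,0],"rotation":[0,0,0],"grip":0},{"linear":[0.05,0.117,0],"rotation":[0,0,0],"grip":0},{"linear":[0.1,0.117,0],"rotation":[0,0,0],"grip":0},{"linear":[0.137,0.117,0],"rotation":[0,0,0],"grip":0},{"linear":[0.137,0.117,0],"rotation":[0,0,0],"grip":0},{"linear":[0.137,0.117,0],"rotation":[0,0,0],"grip":0}]'
python3 - <<'E'
from h import *
import cv2
to(own(-42,0,55))
p,d=capture("scene");cv2.imwrite("pics/s7.png",cv2.resize(p[170:330,200:420,::-1],None,fx=3,fy=3))
E
```

```text
time_s: 10.6
eef_pos: [490.8, -122.7, 54.8]
ee_rot: [0.446, -0.549, 0.446, 0.549]
force: [0.6, -0.6, -0.0]
grip_width: -0.003
pos [ 490.8 -122.7   54.8] t 10.6 F [ 0.6 -0.6 -0. ] grip -0.0
linear [-0.001 -0.072  0.001] rot [ 0.001 -0.001 -0.002] mm [ -0.2 -21.6   0.2]
```

View pics/s7.png

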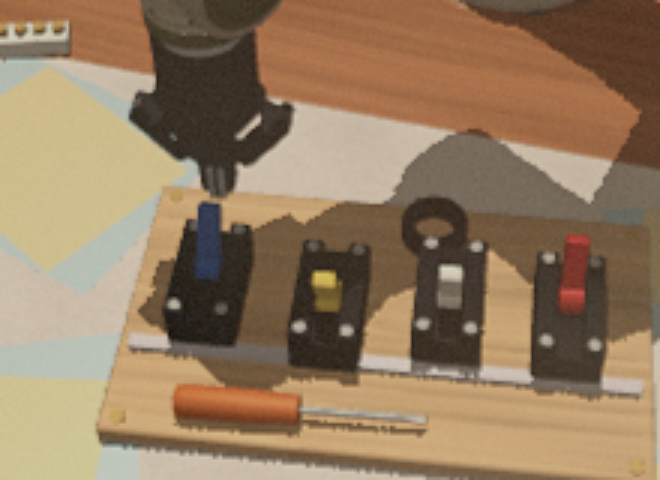

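```bash
python3 -m jog '[{"linear":[0,-0.03,0],"rotation":[0,0,0],"grip":0},{"linear":[0,-0.05,0],"rotation":[0,0,0],"grip":0},{"linear":[0,-0.06,0],"rotation":[0,0,0],"grip":0},{"linear":[0,-0.07,0],"rotation":[0,0,0],"grip":0},{"linear":[0,-0.08,0],"rotation":[0,0,0],"grip":0},{"linear":[0,-0.09,0],"rotation":[0,0,0],"grip":0},{"linear":[0,-0.1,0],"rotation":[0,0,0],"grip":0},{"linear":[0,-0.1,0],"rotation":[0,0,0],"grip":0}]'
python3 - <<'E'
from h import *
import cv2
to(own(-10,0,55))
p,d=capture("scene");cv2.imwrite("pics/s8.png",cv2.resize(p[170:330,200:420,::-1],None,fx=3,fy=3))
E
```

```text
time_s: 11.32
eef_pos: [520.9, -116.6, 55.4]
ee_rot: [-0.446, 0.549, -0.446, -0.548]
force: [-0.3, 0.9, 1.0]
grip_width: 0.001
pos [ 520.9 -116.6   55.4] t 11.32 F [-0.3  0.9  1. ] grip 0.0
linear [ 0.001 -0.076  0.001] rot [ 0.002 -0.002  0.001] mm [  0.4 -22.9   0.4]
```

View pics/s8.png

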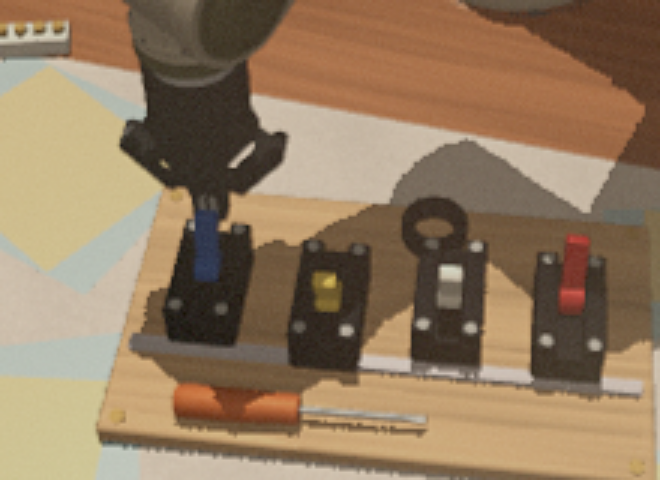

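The toggle end moved from (208,205) to (207,211), so contact is confirmed. Continuing gently.

```bash
python3 -m jog '[{"linear":[0,-0.01,0],"rotation":[0,0,0],"grip":0},{"linear":[0,-0.02,0],"rotation":[0,0,0],"grip":0},{"linear":[0,-0.03,0],"rotation":[0,0,0],"grip":0},{"linear":[0,-0.04,0],"rotation":[0,0,0],"grip":0},{"linear":[0,-0.05,0],"rotation":[0,0,0],"grip":0},{"linear":[0,-0.06,0],"rotation":[0,0,0],"grip":0},{"linear":[0,-0.07,0],"rotation":[0,0,0],"grip":0},{"linear":[0,-0.08,0],"rotation":[0,0,0],"grip":0},{"linear":[0,-0.09,0],"rotation":[0,0,0],"grip":0},{"linear":[0,-0.1,0],"rotation":[0,0,0],"grip":0},{"linear":[0,-0.1,0],"rotation":[0,0,0],"grip":0}]'
python3 - <<'E'
from h import *
import cv2
to(own(2,0,55))
p,d=capture("scene");cv2.imwrite("pics/s9.png",cv2.resize(p[170:330,200:420,::-1],None,fx=3,fy=3))
E
```

```text
time_s: 12.28
eef_pos: [550.4, -110.3, 54.9]
ee_rot: [-0.446, 0.549, -0.446, -0.548]
force: [-1.3, -0.7, -0.4]
grip_width: 0.001
pos [ 550.4 -110.3   54.9] t 12.28 F [-1.3 -0.7 -0.4] grip 0.0
linear [-0.    -0.016  0.001] rot [ 0.002 -0.002  0.001] mm [-0.1 -4.7  0.2]
```

View pics/s9.png

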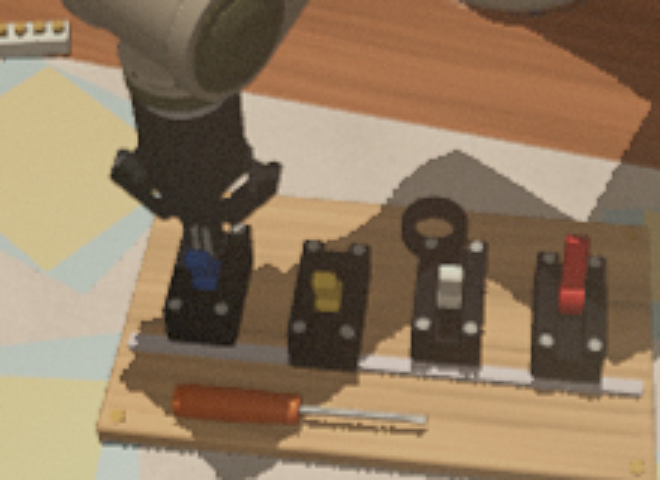

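```bash
python3 -m jog '[{"linear":[0,-0.005,0],"rotation":[0,0,0],"grip":0},{"linear":[0,-0.01,0],"rotation":[0,0,0],"grip":0},{"linear":[0,-0.014,0],"rotation":[0,0,0],"grip":0},{"linear":[0,-0.014,0],"rotation":[0,0,0],"grip":0},{"linear":[0,-0.014,0],"rotation":[0,0,0],"grip":0}]'
python3 - <<'E'
from h import *
import cv2
to(own(2,0,55))
for n in("scene",):
    p,d=capture(n);c=calibration(n);K=c["intrinsics"];T=c["world_from_camera"];Ti=np.linalg.inv(T)
    v,u=np.mgrid[:480,:640];W=np.stack([(u-K[0,2])/K[0,0]*d,-(v-K[1,2])/K[1,1]*d,-d,np.ones_like(d)],-1)@T.T
    H=cv2.cvtColor(p,cv2.COLOR_RGB2HSV).astype(int)
    m=(H[...,0]>100)&(H[...,0]<130)&(H[...,1]>110)&(H[...,2]>35)&(d>0)&(abs(u-268)<20)&(abs(v-250)<30)
    L=W[m][:,:3]-C;L=np.c_[u[m],v[m],L@X,L@Y,L[:,2]];print(L[np.argsort(L[:,1])][::4].round().astype(int).tolist())
    for th in(0.8,0.9,1.0):
        a=th-.5
        for t in(-6.5,6.5):
            q=own(65*np.sin(a)+t*np.cos(a),0,48+65*np.cos(a)-t*np.sin(a));b=Ti[:3,:3]@q+Ti[:3,3];print(th,t,q.round(),(K[0,2]-K[0,0]*b[0]/b[2]).round(1),(K[1,2]+K[1,1]*b[1]/b[2]).round(1))
    cv2.imwrite("pics/s10.png",cv2.resize(p[220:280,240:320,::-1],None,fx=8,fy=8))
E
```

```text
time_s: 12.75
eef_pos: [553.9, -109.4, 54.8]
ee_rot: [0.446, -0.549, 0.446, 0.549]
force: [-5.9, -1.3, 0.0]
grip_width: -0.001
pos [ 553.9 -109.4   54.8] t 12.75 F [-5.9 -1.3  0. ] grip -0.0
linear [-0.001 -0.004  0.   ] rot [ 0.002 -0.001 -0.002] mm [-0.2 -1.1  0.1]
[[262, 256, 26, -9, 103], [266, 256, 25, 0, 104], [265, 257, 30, -1, 106], [265, 258, 31, -1, 104], [265, 259, 32, -1, 101], [265, 260, 36, 0, 103], [268, 264, 17, 0, 64], [268, 265, 18, 0, 62]]
0.8 -6.5 [ 566. -107.  112.] 266.5 249.6
0.8 6.5 [ 578. -104.  108.] 265.6 254.9
0.9 -6.5 [ 572. -106.  110.] 266.1 252.2
0.9 6.5 [ 584. -103.  105.] 265.2 257.7
1.0 -6.5 [ 578. -104.  108.] 265.6 254.9
1.0 6.5 [ 589. -102.  102.] 264.9 260.6
```

View pics/s10.png

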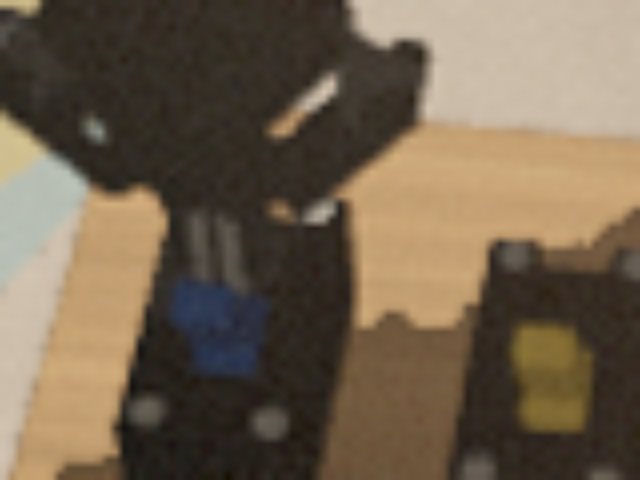

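The toggle end spans rows 255–260, which matches the model for 1.0 rad. The force has risen to 6 N, so it is at its stop. Drawing back and up.

```bash
python3 -m jog '[{"linear":[0,0,0],"rotation":[0,0,0],"grip":0},{"linear":[0,0,0],"rotation":[0,0,0],"grip":0},{"linear":[0,0.02,0],"rotation":[0,0,0],"grip":0},{"linear":[0,0.06,0],"rotation":[0,0,0],"grip":0},{"linear":[0,0.12,0],"rotation":[0,0,0],"grip":0},{"linear":[0,0.2,0],"rotation":[0,0,0],"grip":0},{"linear":[-0.05,0.22,0],"rotation":[0,0,0],"grip":0},{"linear":[-0.15,0.22,0],"rotation":[0,0,0],"grip":0},{"linear":[-0.25,0.25,0],"rotation":[0,0,0],"grip":0},{"linear":[-0.38,0.3,0],"rotation":[0,0,0],"grip":0},{"linear":[-0.5,0.35,0],"rotation":[0,0,0],"grip":0},{"linear":[-0.5,0.4,0],"rotation":[0,0,0],"grip":0},{"linear":[-0.5,0.4,0],"rotation":[0,0,0],"grip":0},{"linear":[-0.5,0.4,0],"rotation":[0,0,0],"grip":0}]'
python3 - <<'E'
from h import *
import cv2
to(own(2,0,55));print(sense()["dq"].round(3))
p,d=capture("scene");cv2.imwrite("pics/s11.png",p[:,:,::-1])
cv2.imwrite("pics/s11c.png",cv2.resize(p[225:335,225:425,::-1],None,fx=4,fy=4,interpolation=2))
q=np.load("pics/scene0.npz")["p"];df=np.abs(p.astype(int)-q).max(2).astype(np.uint8);cv2.imwrite("pics/df.png",np.clip(df.astype(int)*3,0,255).astype(np.uint8))
E
```

```text
time_s: 13.97
eef_pos: [436.6, -133.9, 205.0]
ee_rot: [-0.446, 0.549, -0.446, -0.548]
force: [0.4, 0.3, -0.1]
grip_width: -0.004
pos [ 436.6 -133.9  205. ] t 13.97 F [ 0.4  0.3 -0.1] grip -0.0
linear [ 0.5   -0.403  0.001] rot [ 0.    -0.002  0.001] mm [ 150.1 -120.8    0.3]
[ 0.013  0.04  -0.008  0.001  0.001  0.006]
```

View pics/s11.png

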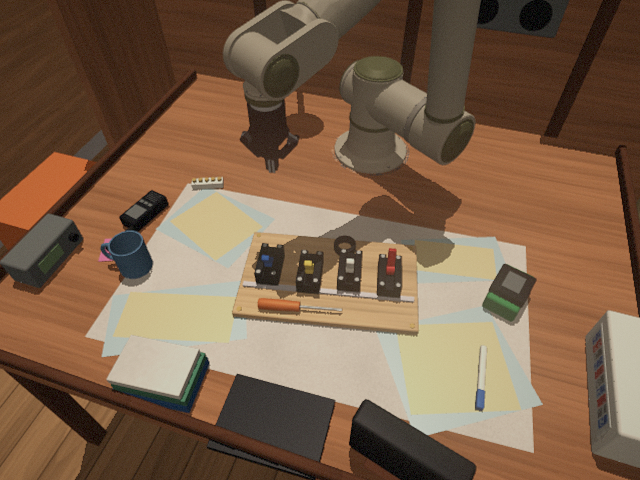

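View pics/s11c.png

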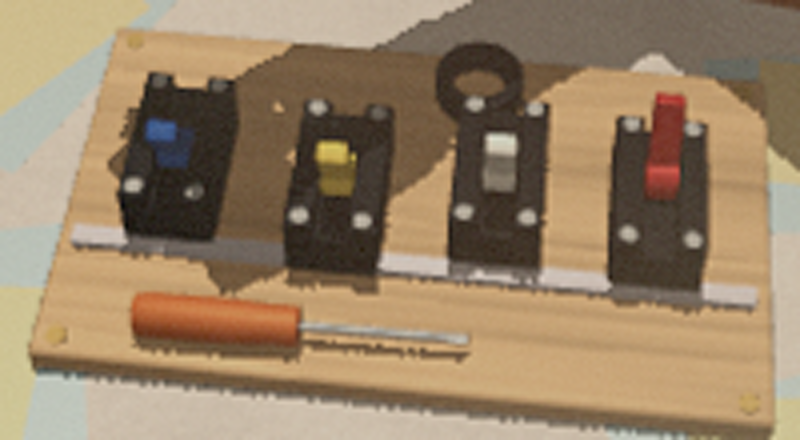

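The blue toggle now leans away, with its end at (162,130) in the crop, i.e. rows 255–261. Red (668,100), yellow (332,150), white (500,145), the screwdriver and the tape are at the same pixels as at the start, and the arm is clear.

```bash
python3 -c "
from rig import *
print(finish_job())"
```

```text
the job is handed in; nothing more can be done
None
```

I pointed out the blue toggle, pushed it fully over to its on side, drew back clear and handed the job in at about 14 s. No verdict was reported.

- **One disagreement:** the cameras showed the real fingertips about 33 mm behind the reported TCP. A cautious test beside the toggle agreed with the cameras: no force and no movement where the reported TCP already overlapped it.
- **Pointing out:** I held for over 2 s twice above the toggle's end. The first hold was at a height valid for either TCP reading. The second had the visible fingertips about 20 mm above it. Force readings stayed within noise, about 2 N or less, which is coarser than the 0.2 N contact limit.
- **Pushing:** I pushed gently until the force rose to about 6 N at the stop. The picture then matched the toggle at about 1.0 rad.
- **Last check:** the final picture shows blue still on. The red, yellow and white toggles and the loose things look unmoved, and the arm is well clear. I compared these by eye rather than measuring their positions.

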